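# Make up a distillation kit and a weighing kit

## Robot

A 6-joint arm with a two-finger parallel gripper is mounted at the origin on the work surface. World frame = base frame: x ahead of the robot, y to its left, z up, the work surface at z = 0. Lengths are in m, angles in rad, forces in N, time in s.
With the tool pointing down it reaches from about 0.275 to 0.75 m from the base axis. Payload 10.2 kg.
Tool frame: the origin (TCP) lies at the very end of the fingers, on their centre line; the grasp point (between the pads) lies 19 mm behind it; z points along the fingers, y is the line along which they close (so a half turn about z gives the same grasp; the last joint's range is limited). The gripper opens to 88 mm and grips with 3 to 60 N. Pads are 18 mm wide; open, the fingers measure 123 mm over their backs; the gripper's body (75 mm by 187 mm) begins 45 mm behind the grasp point.
Start: joints at [-1.414, 0.313, 1.498, -0, 1.331, -0.223], TCP at [0.195, -0.488, 0.239] pointing down, gripper open.
Joint ranges: [-2.94, 2.94], [-0.97, 2.17], [0.19, 2.56], [-1.23, 4.37], [0.02, 3.11], [-2.88, 2.88]. Speed limits (rad/s): [2.39, 2.39, 3.01, 3.14, 3.14, 3.14].

## Interface

Orientations are given as [roll, pitch, yaw] about the fixed x, y, z axes, in that order (R = Rz(yaw) Ry(pitch) Rx(roll)).
In Python, from plant import read_state, capture, calibration, sign_off gives the robot as it stands.
- The arm moves only by the shell command python3 -m jog 'ROWS' [FORCE]. ROWS is a JSON object whose one key "commands" holds a list of rows, each a list of 7 numbers: the opening, from -1 (shut) to 1 (fully open), then the shift along the tool's x, y, z in mm, then the turn, a rotation vector about the tool's x, y, z in degrees. In form: {"commands": [[claw, tx, ty, tz, rx, ry, rz], ...]}. A call has 1 to 8 rows; each row shifts and turns the commanded pose from where the row before left it, along the tool's axes as they then stand; what a row does not reach is not made up. A row lasts 1/10 s, in which the tool goes at most 50 mm and 8.59 degrees, less where a joint would pass 70% of its speed; a pose out of reach is approached as far as the arm can. A call is refused whole if a number of a shift passes 50 or a number of a turn 8.59, either way. A call with a gripper value outside its range is refused whole. The fingers move at their own pace and stop on an object; FORCE is the grip in N (left out, the last holds). Time passes only in rows, so rows that do not move let the fingers close. It gives the time, the measured TCP pose, the force, the opening and the grip force at its end, in the units of the state.
- read_state(): the state, without advancing time (a new reading comes with each control period).
- capture(name): name is "scene" or "top"; returns the picture (480x640x3 uint8, blue, green, red); there is no depth.
- calibration(name): a dict with "mtx" (3x3 intrinsics, pixels), "R" (3x3) and "t" (3): a world point X has camera coordinates R X + t. Camera axes: x right, y down, z forward; pixel columns grow to the right and rows downward; lengths in m; the calibration is good to about 2 mm. A picture is of the moment at which its call begins. calibration takes no time and is no camera call.
- sign_off(): hands the job in; it is judged then, once.
The state is a dict: "time": time; "q": joint angles; "joint_vel": joint speeds; "effort": joint torques, N m; "tool_pos": TCP position; "eef_rot": TCP orientation; "wrist_force": force on the tool from outside, world axes, zero at the start; "moment": the same for the moment, N m; "gripper_width": opening from 0.0 (shut) to 1.0 (fully open); "gripper_force": force on a finger pad.
Only numpy, scipy, OpenCV 4.12 (cv2) and the standard library are available. Lean on these libraries where they do the work, as an engineer would, in place of code of your own. Each camera call takes 0.05 s, during which the arm holds its last target. There are 200 camera calls.

## Task

Make up two kits from the stock on the bench. Distillation kit, in the tray with three compartments: the taller amber vial next to the tray's steel pull tab, the aluminium clamp block in the middle, the white stopper at the far end; weighing kit, in the tray with two compartments: the squat amber jar next to the pull tab, the larger knob weight in the other. Set each down upright on its compartment's floor without dropping it, and leave the short vial and the small weight standing where they are.

Things in the scene. Friction and masses are not known exactly. Their poses are not given: they have to be found in the camera images.
- tray3: White steel kit tray, fixed to the bench: three open compartments in a row along x, each 58 (x) by 62 mm inside; walls 4 mm, rim 22 and floor 5 mm above the bench; 190 by 70 mm overall plus a bare-steel pull tab (25 by 44 mm, top 20 mm up) at the +x end. Origin: tray centre at bench level, z up, +x towards the tab. Compartment centres, y = 0: x = 62 mm (at the tab), 0, -62 mm.
- tray2: White steel kit tray, fixed to the bench: two open compartments in a row along x, each 58 (x) by 62 mm inside; walls 4 mm, rim 22 and floor 5 mm above the bench; 128 by 70 mm overall plus a bare-steel pull tab (25 by 44 mm, top 20 mm up) at the +x end. Origin: tray centre at bench level, z up, +x towards the tab. Compartment centres, y = 0: x = 31 mm (at the tab), -31 mm.
- tall_vial: Tall amber glass vial with white screw cap, standing: diameter 28 mm to 60 mm up, cap diameter 25 mm from 64 mm to the top at 78 mm; about 45 g. Origin: centre of its underside, z up.
- clamp: Aluminium clamp block (boss head) standing on end: 34 (x) by 28 (y) by 50 mm high, flat sides, a dark stripe on both x faces; a dark thumbscrew, diameter 16 mm, sticks out 14 mm from the +x face, 37 mm up. Grip it across y. May stand turned any way in its compartment (the thumbscrew clears the rim); about 130 g. Origin: centre of its underside, z up.
- stopper: White plastic stopper standing on its round head: head diameter 34 mm and 10 mm thick below, plug above it tapering from 24 mm to 21 mm diameter, top at 50 mm; about 50 g. It is to stand in the tray the same way up. Origin: centre of its underside, z up.
- jar: Squat amber glass jar with wide white lid, standing: diameter 40 mm, lid diameter 41 mm from 31 mm to the top at 46 mm; about 80 g. Origin: centre of its underside, z up.
- big_weight: Larger steel knob weight, standing: body diameter 34 mm and 34 mm high, neck diameter 12 mm, knob diameter 20 mm from 42 mm to the top at 60 mm; about 250 g. Origin: centre of its underside, z up.
- short_vial: Short amber glass vial with white screw cap, diameter 25 mm, 48 mm high; belongs to neither kit and stays where it is. Origin: centre of its underside, z up.
- small_weight: Smaller steel knob weight, body diameter 24 mm, knob diameter 14 mm, 40 mm high; belongs to neither kit and stays where it is. Origin: centre of its underside, z up.
There are look-alikes about, which are no part of the job. Leave any black look-alike of the small_weight alone.

How it is judged:
By the outcome, as a careful person would: the job done as asked, in the order asked, and still so for the second after the job is handed in, with the robot touching nothing.
It also fails if it takes over 133 s, if anything falls off the work surface, if the arm or the gripper's body presses on something with over 40 N, if the wrist force passes 120 N, or if a joint passes its speed limit or range.

## Working session

There is one attempt and no reset: what is moved stays moved. The work goes in short steps, Python scripts to look and compute and a shell command to move; the robot and the scene stay as the last step left them, time stands still between calls to the robot, and variables do not carry over. Pictures are saved under pics/ and viewed, at most 14 in all, crops included, and the job is handed in when it is done.

```bash
mkdir -p pics; ls
python3 - <<'E'
from plant import *
import cv2
for n in("scene","top"):
    cv2.imwrite(f"pics/{n}0.png",capture(n)); c=calibration(n); print(n,c)
s=read_state();print(s)
E
```

```text
pics
scene {'mtx': array([[485.69663547,   0.        , 323.10831264],
       [  0.        , 485.69663547, 234.07193301],
       [  0.        ,   0.        ,   1.        ]]), 'R': array([[ 0.45592224,  0.88994423, -0.01158385],
       [ 0.56254144, -0.29822941, -0.77110722],
       [-0.68969707,  0.34504854, -0.63659992]]), 't': array([-0.24009948, -0.28012845,  1.16618946])}
top {'mtx': array([[499.33029241,   0.        , 313.84817703],
       [  0.        , 499.33029241, 239.25252726],
       [  0.        ,   0.        ,   1.        ]]), 'R': array([[ 0.01604199, -0.99980471, -0.01154093],
       [-0.99313978, -0.01459582, -0.11601868],
       [ 0.11582757,  0.01332292, -0.99317998]]), 't': array([0.01015757, 0.55502602, 0.98200669])}
{'time': 0.1, 'q': array([-1.41438671e+00,  3.13386179e-01,  1.49833814e+00, -1.72503506e-05,
        1.33097999e+00, -2.23443546e-01]), 'joint_vel': array([ 0.00105148, -0.00066952, -0.00207468, -0.00026361,  0.00049182,
       -0.00028348]), 'effort': array([ 2.12591520e-03, -4.02814043e+01, -2.52645046e+01,  6.95358356e-02,
        3.42251512e-02, -5.89850993e-05]), 'tool_pos': array([ 0.19459174, -0.48738012,  0.23823097]), 'eef_rot': array([-3.14050492e+00, -2.29994487e-04,  3.79857140e-01]), 'wrist_force': array([0.05436639, 0.05292053, 0.29634951]), 'moment': array([ 0.02112171, -0.04673126, -0.01478531]), 'gripper_force': 0.0, 'gripper_width': 1.0033385385605091}
```

View pics/scene0.png

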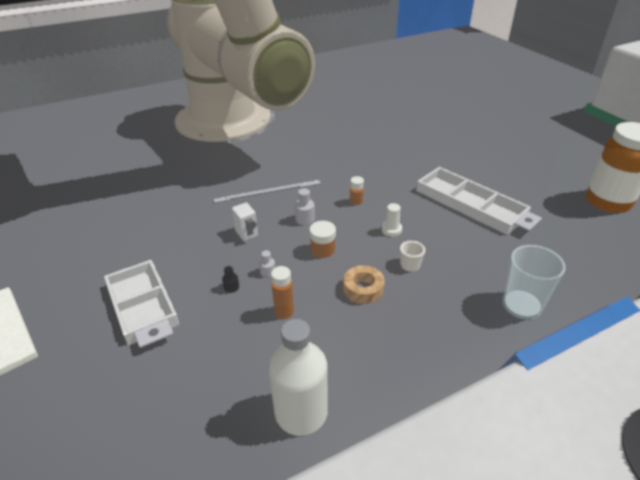

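View pics/top0.png

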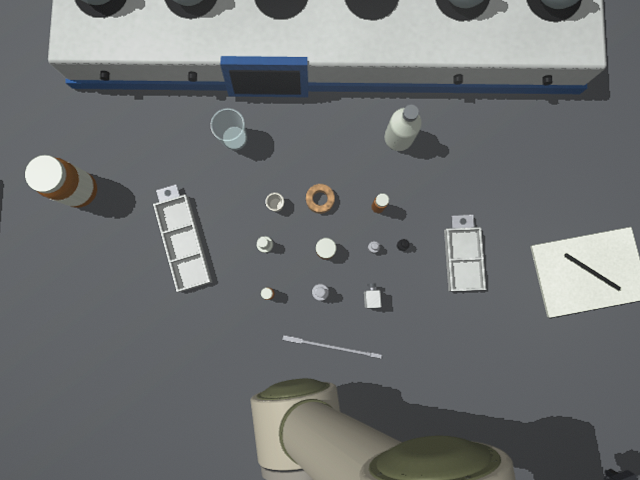

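Pictures: tall vial is at top (381,203) / scene (282,293) and the short vial at (267,294) / (357,190). The stopper is at (265,243) / (393,220), with a cup look-alike at (275,202) / (412,256). The jar is at (326,248) / (322,239). The big weight is at (320,292) / (305,207). The small weight is at (374,246) / (266,265), with a black look-alike at (404,245) / (230,280). The clamp is at (373,297) / (245,222). tray3 is at (183,243) and tray2 at (466,258), with both tabs on the far side. I'll confirm these in one enlarged crop.

Run:
```python
import cv2,numpy as np
t=cv2.imread("pics/top0.png");s=cv2.imread("pics/scene0.png")
a=cv2.resize(t[180:320,145:495],None,fx=2.28,fy=2.28,interpolation=cv2.INTER_CUBIC)
b=cv2.resize(s[165:325,215:545],(a.shape[1],275),interpolation=cv2.INTER_CUBIC)
o=np.vstack([a,b]);o=o[:600];print(o.shape,a.shape);cv2.imwrite("pics/crop1.png",o)
```

```text
(594, 798, 3) (319, 798, 3)
```

View pics/crop1.png

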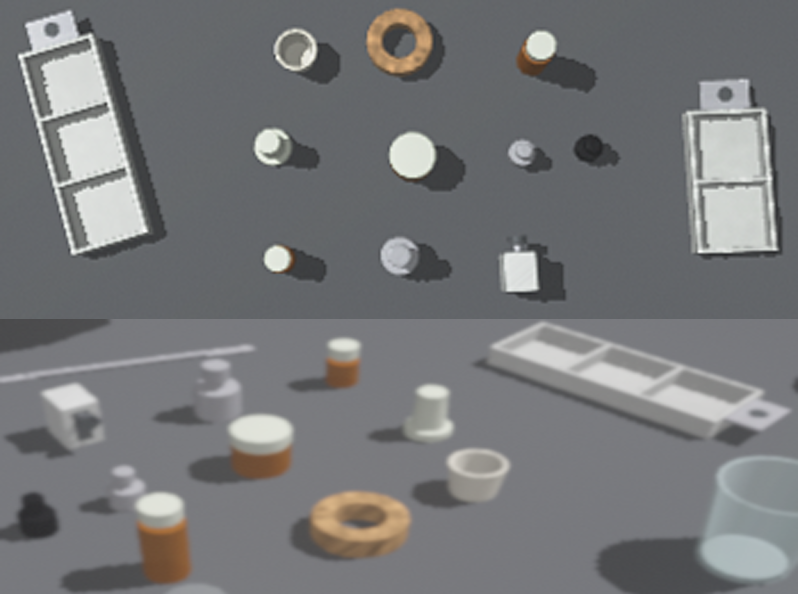

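Confirmed: the tall vial is crop (540,45) and scene crop (162,535). It is clearly longer than the short vial at (278,258). The stopper is the solid plug at (270,146), not the hollow cup. The large and small steel weights are at (400,255) and (522,152), and the black one is a decoy. Next I'll measure.

```bash
cat > h.py <<'E'
import cv2,numpy as np
from plant import read_state,capture,calibration
CAL={n:calibration(n) for n in("scene","top")}
def ray(n,p):
    c=CAL[n];R,t=c["R"],np.ravel(c["t"])
    d=R.T@np.linalg.solve(c["mtx"],[p[0],p[1],1.]);return -R.T@t,d/np.linalg.norm(d)
def onz(n,p,z):
    o,d=ray(n,p);return o+d*(z-o[2])/d[2]
def tri(pt,ps):
    c=CAL;P={n:c[n]["mtx"]@np.c_[c[n]["R"],np.ravel(c[n]["t"])] for n in c}
    X=cv2.triangulatePoints(P["top"],P["scene"],np.float64(pt).reshape(2,1),np.float64(ps).reshape(2,1)).ravel()
    return X[:3]/X[3]
def blob(img,seed,r,thr,smax=45):
    """bright, pale connected blob holding (or nearest) the seed"""
    h=cv2.cvtColor(img,cv2.COLOR_BGR2HSV)
    m=((h[...,2]>thr)&(h[...,1]<smax)).astype(np.uint8)
    w=np.zeros_like(m);w[seed[1]-r:seed[1]+r+1,seed[0]-r:seed[0]+r+1]=1
    n,l,s,c=cv2.connectedComponentsWithStats(m*w)
    i=1+np.argmax(s[1:,4]);return l==i,s[i],c[i]
def goto(x,y,z,yaw):
    """tool-frame turn (deg), shift (mm, after the turn) to a tool-down target"""
    s=read_state();p=s["tool_pos"];a=s["eef_rot"][2]
    dy=(yaw-a+np.pi/2)%np.pi-np.pi/2
    b=a+dy;d=(np.array([x,y,z])-p)*1000
    print("rz %.1f  tx %.1f ty %.1f tz %.1f | now %s yaw %.3f grip %.3f t %.1f"%(-np.degrees(dy),d[0]*np.cos(b)+d[1]*np.sin(b),d[0]*np.sin(b)-d[1]*np.cos(b),-d[2],p.round(4),a,s["gripper_width"],s["time"]))
E
python3 - <<'E'
from h import *
t=cv2.imread("pics/top0.png");s=cv2.imread("pics/scene0.png")
hs=lambda im,p:cv2.cvtColor(im,cv2.COLOR_BGR2HSV)[p[1],p[0]]
for n,p in dict(tab3=(162,193),rim3=(176,244),floor3=(184,243),tab2=(455,222),bench=(230,250),cap=(381,200),bw=(320,291),bwbody=(312,293),clamp=(373,298)).items():print(n,hs(t,p))
O=dict(tall=((382,200),(281,276)),short=((267,294),(357,183)),stopper=((265,242),(393,213)),jar=((326,248),(322,231)),bigw=((320,292),(304,196)),clamp=((373,298),(244,216)))
for n,(a,b) in O.items():
    out=[]
    for im,pp,thr in((t,a,175),(s,b,150)):
        try:
            m,st,c=blob(im,pp,16,thr);out.append((st.tolist(),c.round(1).tolist()))
        except Exception as e: out.append(None)
    print(n,out)
E
```

```text
tab3 [110   7 219]
rim3 [ 60   3 225]
floor3 [ 60   2 223]
tab2 [113  11 183]
bench [105  14 108]
cap [ 48  11 226]
bw [109  11 192]
bwbody [109  11 184]
clamp [ 70   3 224]
tall [([376, 194, 13, 12, 125], [381.8, 199.4]), ([265, 260, 27, 26, 380], [279.1, 272.4])]
short [([261, 288, 11, 11, 97], [266.0, 293.0]), ([350, 176, 14, 13, 129], [357.4, 181.0])]
stopper [([257, 237, 14, 15, 128], [262.3, 242.9]), ([387, 203, 16, 27, 267], [395.0, 215.9])]
jar [([316, 238, 20, 20, 313], [325.2, 247.5]), ([309, 220, 28, 23, 470], [323.1, 230.1])]
bigw [([312, 285, 15, 15, 142], [318.2, 291.5]), ([288, 180, 32, 8, 115], [304.3, 183.5])]
clamp [([366, 288, 15, 20, 238], [372.7, 298.6]), ([232, 202, 24, 27, 328], [244.0, 211.9])]
```

Run:
```python
from h import *
t=cv2.imread("pics/top0.png");s=cv2.imread("pics/scene0.png")
g=cv2.cvtColor(s,cv2.COLOR_BGR2HSV)[...,2]
for n,(x,ys) in dict(tall=(281,range(260,322,3)),stop=(393,range(200,240,2)),bigw=(304,range(184,228,2)),jar=(322,range(218,260,2)),clamp=(244,range(200,244,2))).items():print(n,[(y,int(g[y,x])) for y in ys])
# trays: top view outline
h=cv2.cvtColor(t,cv2.COLOR_BGR2HSV)
for n,(x0,x1,y0,y1) in dict(tray3=(145,222,180,300),tray2=(435,495,205,300)).items():
    w=np.zeros(t.shape[:2],np.uint8);w[y0:y1,x0:x1]=((h[...,2]>150)[y0:y1,x0:x1]);
    cs,_=cv2.findContours(w,cv2.RETR_EXTERNAL,cv2.CHAIN_APPROX_NONE);c=max(cs,key=cv2.contourArea)
    print(n,cv2.minAreaRect(c),cv2.boxPoints(cv2.minAreaRect(c)).round(1).tolist())
    z=.020
    p=np.array([onz("top",q,z)[:2]*1000 for q in cv2.boxPoints(cv2.minAreaRect(c))]);print(p.round(1).tolist(),np.linalg.norm(np.diff(p,axis=0),axis=1).round(1))
o=cv2.resize(s[170:330,90:330],(800,533),interpolation=cv2.INTER_CUBIC);cv2.imwrite("pics/crop2.png",o)
```

```text
tall [(260, 127), (263, 126), (266, 192), (269, 227), (272, 227), (275, 227), (278, 215), (281, 153), (284, 151), (287, 164), (290, 135), (293, 112), (296, 112), (299, 112), (302, 112), (305, 110), (308, 110), (311, 109), (314, 109), (317, 107), (320, 114)]
stop [(200, 126), (202, 146), (204, 211), (206, 226), (208, 226), (210, 206), (212, 158), (214, 149), (216, 150), (218, 150), (220, 151), (222, 153), (224, 154), (226, 155), (228, 162), (230, 203), (232, 200), (234, 156), (236, 139), (238, 126)]
bigw [(184, 187), (186, 146), (188, 163), (190, 193), (192, 193), (194, 174), (196, 133), (198, 126), (200, 126), (202, 124), (204, 128), (206, 158), (208, 186), (210, 154), (212, 127), (214, 126), (216, 125), (218, 125), (220, 125), (222, 126), (224, 124), (226, 126)]
jar [(218, 128), (220, 169), (222, 220), (224, 227), (226, 228), (228, 227), (230, 227), (232, 227), (234, 226), (236, 207), (238, 160), (240, 151), (242, 148), (244, 128), (246, 112), (248, 112), (250, 111), (252, 111), (254, 111), (256, 109), (258, 113)]
clamp [(200, 127), (202, 158), (204, 210), (206, 218), (208, 219), (2
[... 184 characters left out ...]
129), (242, 103)]
tray3 ((179.21539306640625, 236.62306213378906), (103.75595092773438, 34.81919860839844), 74.74488067626953) [[148.8000030517578, 191.1999969482422], [182.39999389648438, 182.0], [209.6999969482422, 282.1000061035156], [176.10000610351562, 291.29998779296875]]
[[652.3, 365.1], [672.7, 295.7], [465.1, 230.1], [445.4, 297.9]] [ 72.4 217.7  70.7]
tray2 ((464.32989501953125, 252.69236755371094), (75.84676361083984, 36.68206787109375), 85.15599822998047) [[442.8999938964844, 216.5], [479.3999938964844, 213.39999389648438], [485.79998779296875, 288.8999938964844], [449.29998779296875, 292.0]]
[[607.5, -246.3], [615.0, -321.5], [460.1, -330.9], [452.7, -257.1]] [ 75.6 155.2  74.2]
```

View pics/crop2.png

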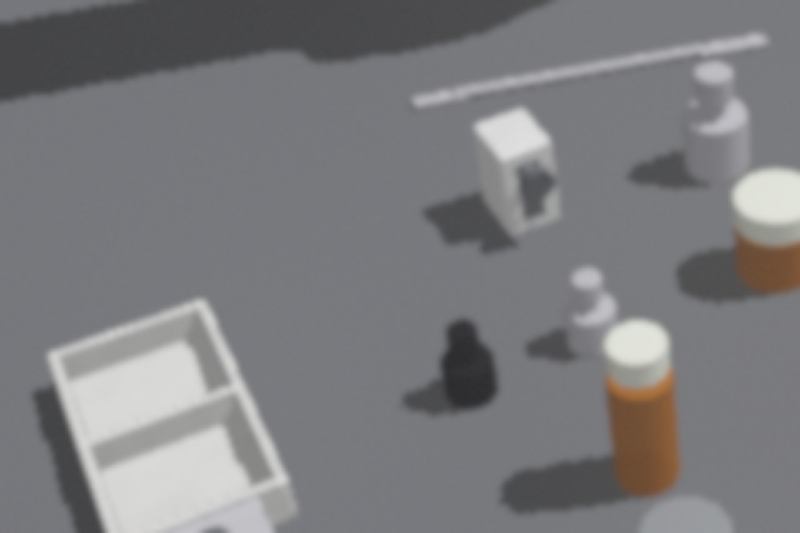

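Run:
```python
from h import *
t=cv2.imread("pics/top0.png");s=cv2.imread("pics/scene0.png")
O=dict(tall=((382,200),(281,273),195,195),short=((267,294),(357,181),195,195),stopper=((264,242),(393,207),205,195),jar=((326,248),(322,229),195,195),bigw=((319,291),(304,191),188,168),clamp=((373,298),(244,211),195,190))
for n,(a,b,t1,t2) in O.items():
    m1,s1,c1=blob(t,a,14 if n=="jar" else 11,t1);m2,s2,c2=blob(s,b,15 if n in("jar","clamp") else 9,t2)
    X=tri(c1,c2);P=onz("top",c1,X[2])
    print(n,s1.tolist(),c1.round(1),s2.tolist(),c2.round(1),(X*1000).round(1),"diam mm",round(2000*(s1[4]/np.pi)**.5/499.*.93,1))
    if n=="clamp":
        for nm,m in(("top",m1),("scene",m2)):
            c=cv2.findContours(m.astype(np.uint8),0,1)[0][0];b=cv2.boxPoints(cv2.minAreaRect(c))
            q=np.array([onz(nm,p,.05)[:2]*1000 for p in b]);print(nm,q.round(1).tolist())
for nm,im,wins in(("top",t,((145,222,180,300),(435,495,205,300))),("scene",s,((412,545,165,232),(100,182,255,352)))):
    h=cv2.cvtColor(im,cv2.COLOR_BGR2HSV)
    for x0,x1,y0,y1 in wins:
        w=np.zeros(im.shape[:2],np.uint8);w[y0:y1,x0:x1]=((h[...,2]>135)&(h[...,1]<(8 if nm=="top" else 10)))[y0:y1,x0:x1]*255
        w=cv2.morphologyEx(w,cv2.MORPH_OPEN,np.ones((2,2)));
        cv2.imwrite(f"pics/m_{nm}_{x0}.png",w[y0:y1,x0:x1])
def z(f):return cv2.resize(cv2.imread(f),None,fx=4,fy=4,interpolation=0)
L=[z(f"pics/m_{k}.png") for k in("top_145","top_435")]
H=480;o=np.zeros((600,800,3),np.uint8)
o[:480,:308]=L[0][:480];o[:380,320:560]=L[1]
for k,y,x in(("scene_412",385,320),("scene_100",0,570)):
    i=cv2.resize(cv2.imread(f"pics/m_{k}.png"),None,fx=2.8,fy=2.8,interpolation=0);o[y:y+i.shape[0],x:x+i.shape[1]]=i[:,:800-x]
cv2.imwrite("pics/masks.png",o)
```

```text
tall [376, 194, 12, 12, 114] [381.8 199.3] [272, 267, 18, 12, 184] [280.6 272.6] [ 630.5 -114.6   74.7] diam mm 22.5
short [261, 288, 11, 11, 91] [265.9 293.1] [352, 177, 11, 7, 59] [357.  179.6] [444.3 111.5  44.2] diam mm 20.1
stopper [257, 237, 14, 15, 110] [262.1 242.9] [388, 204, 12, 7, 66] [393.6 206.9] [544.5 122.4  44.9] diam mm 22.1
jar [316, 238, 19, 20, 293] [325.2 247.6] [310, 221, 25, 16, 313] [322.6 228.7] [537.   -5.   41.6] diam mm 36.0
bigw [312, 285, 14, 15, 109] [317.8 291.7] [299, 189, 11, 6, 51] [303.9 191.4] [448.    6.9  55. ] diam mm 22.0
clamp [366, 291, 14, 17, 221] [372.6 298.8] [233, 203, 21, 15, 193] [243.3 210.1] [ 436.4 -100.3   45.1] diam mm 31.3
top [[451.7, -85.9], [452.1, -111.5], [420.8, -111.5], [420.4, -86.0]]
scene [[426.9, -115.6], [422.2, -85.5], [457.6, -90.3], [461.6, -119.4]]
```

View pics/masks.png

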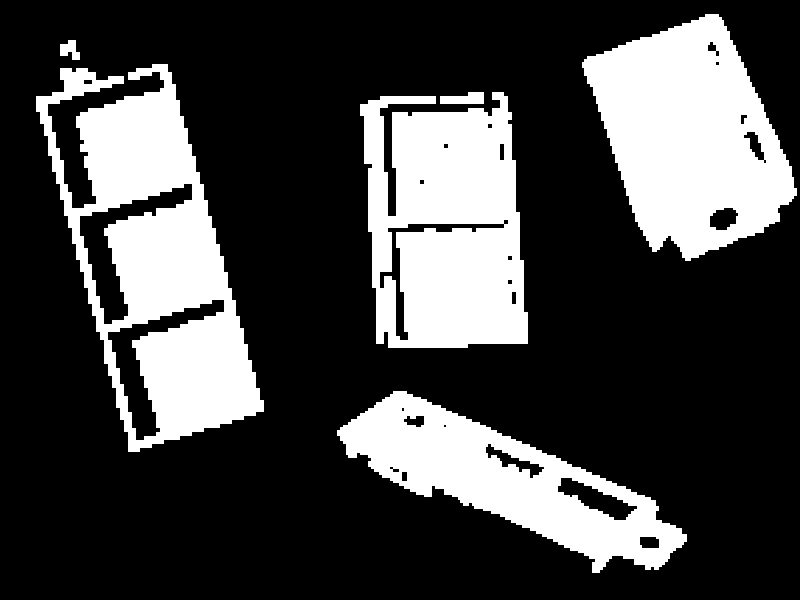

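Top faces triangulate at tall 75, clamp 45, stopper 45, jar 42 and big weight 55 mm. That is a consistent 4 mm low against the text, within calibration. Next are the tray poses from the rim corners.

Run:
```python
from h import *
for n,a,b in(("t2 -y",(486.75,291),(104.6,277.1)),("t3 -y",(210.75,282),(418.4,181.8)),("t3 +y",(178,292.5),(440.6,167.1)),("t3 far",(154.5,203.75),(531.6,206))):print(n,(tri(a,b)*1000).round(1))
z=.021
c=np.array([onz("top",p,z)[:2]*1000 for p in((154.5,203.75),(187.5,196.25),(210.75,282),(178,292.5))])
print(np.linalg.norm(np.diff(c,axis=0,append=c[:1]),axis=1).round(1))
C=c.mean(0);u=(c[0]+c[1]-c[2]-c[3]);u/=np.linalg.norm(u);print("tray3",C.round(1),np.arctan2(u[1],u[0]).round(3),*[(C+u*k).round(1) for k in(62,0,-62)])
r=np.array([onz("top",p,z)[:2]*1000 for p in((481.75,228),(486.75,291))])
u=r[0]-r[1];print(np.linalg.norm(u));u/=np.linalg.norm(u);n=np.array([-u[1],u[0]]);C=r.mean(0)+35*n
l=np.array([onz("top",p,z)[:2]*1000 for p in((445.5,230.5),(449.25,291.5))]);print(l.round(1),r.round(1))
print("tray2",C.round(1),np.arctan2(u[1],u[0]).round(3),*[(C+u*k).round(1) for k in(31,-31)])
for n,p,zz in(("tall",(381.8,199.3),.076),("stopper",(263.2,242.4),.047),("jar",(325.2,247.6),.044),("bigw",(317.8,291.7),.05),("clamp",(372.6,298.8),.048)):print(n,(onz("top",p,zz)*1000).round(1))
goto(.63,-.114,.15,0.)
```

```text
t2 -y [ 456.3 -333.    14.9]
t3 -y [466.5 230.4  15.2]
t3 +y [444.7 297.5  15.9]
t3 far [627.  353.1  20.3]
[ 70.1 185.6  69.6 191.5]
tray3 [544.1 289. ] 0.305 [603.2 307.6] [544.1 289. ] [484.9 270.3]
128.68450156603717
[[ 578.2 -251. ]
 [ 453.7 -256.8]] [[ 584.4 -325.3]
 [ 455.9 -332.4]]
tray2 [ 518.3 -293.9] 0.055 [ 549.2 -292.2] [ 487.3 -295.6]
tall [ 630.4 -113.7   76. ]
stopper [545.3 119.8  47. ]
jar [536.9  -4.5  44. ]
bigw [448.8   9.   50. ]
clamp [436.6 -99.1  48. ]
rz 21.8  tx 435.4 ty -373.4 tz 88.2 | now [ 0.1946 -0.4874  0.2382] yaw 0.380 grip 1.003 t 0.1
```

```bash
python3 -m jog '{"commands":[[0.5,0,0,0,0,0,7.3],[0.5,0,0,0,0,0,7.3],[0.5,0,0,0,0,0,7.2],[0.5,31,-26.5,6,0,0,0],[0.5,31,-26.5,6,0,0,0],[0.5,31,-26.5,6,0,0,0],[0.5,31,-26.5,6,0,0,0],[0.5,31,-26.5,6,0,0,0]]}' 25
python3 -m jog '{"commands":[[0.5,31,-26.5,6,0,0,0],[0.5,31,-26.5,6,0,0,0],[0.5,31,-26.5,6,0,0,0],[0.5,31,-26.5,6,0,0,0],[0.5,31,-26.5,6,0,0,0],[0.5,31,-26.5,6,0,0,0],[0.5,31,-26.5,6,0,0,0],[0.5,31,-26.5,6,0,0,0]]}'
python3 -m jog '{"commands":[[0.5,31,-26.5,6,0,0,0],[0.5,0,0,0,0,0,0],[0.5,0,0,0,0,0,0]]}'
python3 -c "
from h import *
goto(.6305,-.114,.028,0.)
cv2.imwrite('pics/hover1.png',np.vstack([capture('top')[130:330,330:530],capture('scene')[180:380,180:380]]).repeat(1,0))
i=cv2.imread('pics/hover1.png');cv2.imwrite('pics/hover1.png',cv2.resize(np.hstack([i[:200],i[200:]]),None,fx=2,fy=2))"
```

```text
time: 0.9
tool_pos: [0.3507, -0.3539, 0.2083]
eef_rot: [-3.141, 0.0, -0.001]
wrist_force: [0.2, -0.7, 0.5]
gripper_width: 0.752
gripper_force: 0.0
time: 1.7
tool_pos: [0.5988, -0.1419, 0.1601]
eef_rot: [-3.141, 0.001, -0.001]
wrist_force: [0.8, 0.3, -0.3]
gripper_width: 0.753
gripper_force: 0.0
time: 2.0
tool_pos: [0.6288, -0.1164, 0.1539]
eef_rot: [-3.141, 0.001, 0.001]
wrist_force: [-0.1, -0.0, 0.0]
gripper_width: 0.751
gripper_force: 0.0
rz 0.0  tx 1.7 ty -2.4 tz 125.9 | now [ 0.6288 -0.1164  0.1539] yaw 0.001 grip 0.751 t 2.0
```

View pics/hover1.png

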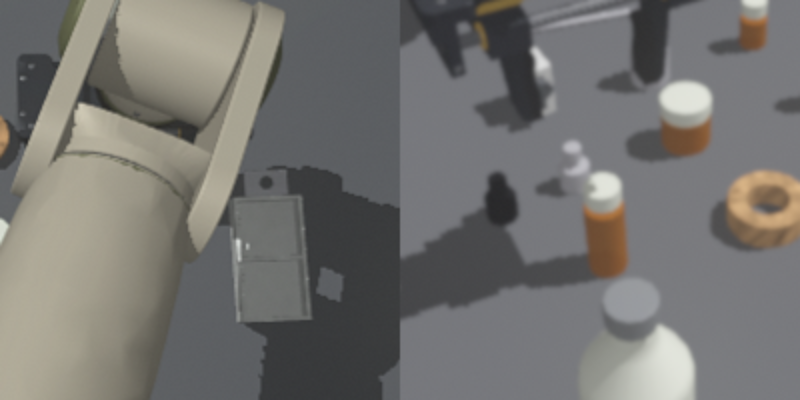

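Fingers straddle the vial, at crop (605,190) in the scene view. Descending to grip.

```bash
python3 -m jog '{"commands":[[0.5,1.7,-2.4,25,0,0,0],[0.5,0,0,25,0,0,0],[0.5,0,0,25,0,0,0],[0.5,0,0,20,0,0,0],[0.5,0,0,20,0,0,0],[0.5,0,0,11,0,0,0],[0.5,0,0,0,0,0,0]]}'
python3 -m jog '{"commands":[[-1,0,0,0,0,0,0],[-1,0,0,0,0,0,0],[-1,0,0,0,0,0,0],[-1,0,0,0,0,0,0],[-1,0,0,0,0,0,0],[-1,0,0,0,0,0,0],[-1,0,0,0,0,0,0],[-1,0,0,0,0,0,0]]}' 20
python3 -m jog '{"commands":[[-1,0,0,-10,0,0,0],[-1,0,0,-25,0,0,0],[-1,0,0,-30,0,0,0],[-1,0,0,-30,0,0,0],[-1,0,0,-25,0,0,0],[-1,0,0,0,0,0,0]]}'
python3 -c "
from h import *
goto(.6032,.3076,.145,0.305)"
```

```text
time: 2.8
tool_pos: [0.6296, -0.1151, 0.0278]
eef_rot: [-3.141, 0.002, -0.002]
wrist_force: [-0.3, 0.1, 0.1]
gripper_width: 0.748
gripper_force: 0.0
time: 3.6
tool_pos: [0.6307, -0.1146, 0.0289]
eef_rot: [3.141, -0.0, -0.001]
wrist_force: [-0.3, -0.4, 2.8]
gripper_width: 0.311
gripper_force: 19.8
time: 4.2
tool_pos: [0.6319, -0.1149, 0.1529]
eef_rot: [3.139, -0.006, -0.001]
wrist_force: [0.0, -0.3, -0.9]
gripper_width: 0.313
gripper_force: 19.9
rz -17.5  tx 99.5 ty -411.6 tz 7.9 | now [ 0.6319 -0.1149  0.1529] yaw -0.001 grip 0.313 t 4.2
```

```bash
python3 -m jog '{"commands":[[-1,0,0,0,0,0,-5.8],[-1,0,0,0,0,0,-5.8],[-1,0,0,0,0,0,-5.9],[-1,4,-16,0,0,0,0],[-1,6,-25,0,0,0,0],[-1,6.5,-27,0,0,0,0],[-1,6.5,-27,0,0,0,0],[-1,6.5,-27,0,0,0,0]]}'
python3 -m jog '{"commands":[[-1,6.5,-27,0,0,0,0],[-1,6.5,-27,0,0,0,0],[-1,6.5,-27,0,0,0,0],[-1,6.5,-27,0,0,0,0],[-1,6.5,-27,0,0,0,0],[-1,6.5,-27,0,0,0,0],[-1,6.5,-27,0,0,0,0],[-1,6.5,-27,0,0,0,0]]}'
python3 -m jog '{"commands":[[-1,6.5,-27,0,0,0,0],[-1,6,-25,0,0,0,0],[-1,5,-21,0,0,0,0],[-1,0,0,0,0,0,0],[-1,0,0,0,0,0,0]]}'
python3 -c "
from h import *
goto(.6032,.3076,.036,0.305)
t=capture('top')[150:310,90:290];s=capture('scene')[90:290,330:580]
cv2.imwrite('pics/hover2.png',np.hstack([cv2.resize(t,(400,320)),cv2.resize(s,(400,320))]))"
```

```text
time: 5.0
tool_pos: [0.6213, 0.013, 0.148]
eef_rot: [-3.141, 0.001, 0.302]
wrist_force: [0.2, -0.1, -0.4]
gripper_width: 0.314
gripper_force: 19.9
time: 5.8
tool_pos: [0.6057, 0.2346, 0.148]
eef_rot: [-3.141, 0.001, 0.302]
wrist_force: [0.6, -0.2, 0.4]
gripper_width: 0.307
gripper_force: 19.9
time: 6.3
tool_pos: [0.6009, 0.3078, 0.1481]
eef_rot: [3.141, 0.001, 0.304]
wrist_force: [-0.4, -0.2, -0.0]
gripper_width: 0.309
gripper_force: 19.9
rz -0.1  tx 2.1 ty 0.8 tz 112.1 | now [0.6009 0.3078 0.1481] yaw 0.304 grip 0.309 t 6.3
```

View pics/hover2.png

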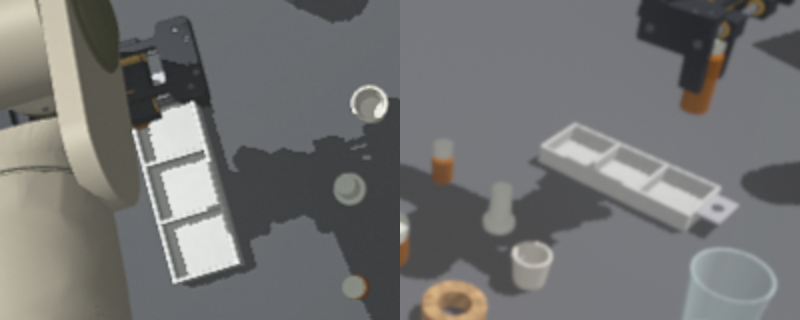

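```bash
python3 -m jog '{"commands":[[-1,2,0.8,20,0,0,0],[-1,0,0,25,0,0,0],[-1,0,0,25,0,0,0],[-1,0,0,20,0,0,0],[-1,0,0,12,0,0,0],[-1,0,0,6,0,0,0],[-1,0,0,0,0,0,0],[-1,0,0,0,0,0,0]]}'
for i in 1 2; do :; done
python3 -m jog '{"commands":[[-1,0,0,1,0,0,0],[-1,0,0,1,0,0,0],[-1,0,0,1,0,0,0],[-1,0,0,1,0,0,0],[-1,0,0,0,0,0,0],[-1,0,0,0,0,0,0]]}'
python3 -m jog '{"commands":[[-1,0,0,1,0,0,0],[-1,0,0,0,0,0,0],[-1,0,0,0,0,0,0]]}'
python3 -m jog '{"commands":[[-1,0,0,1,0,0,0],[-1,0,0,0,0,0,0],[-1,0,0,0,0,0,0]]}'
```

```text
time: 7.2
tool_pos: [0.6044, 0.3071, 0.0417]
eef_rot: [3.142, -0.002, 0.304]
wrist_force: [0.5, 0.5, -0.1]
gripper_width: 0.309
gripper_force: 19.9
time: 7.8
tool_pos: [0.6038, 0.3071, 0.0367]
eef_rot: [-3.142, 0.0, 0.305]
wrist_force: [-0.1, -1.0, -1.2]
gripper_width: 0.313
gripper_force: 19.9
time: 8.1
tool_pos: [0.6038, 0.3071, 0.0357]
eef_rot: [-3.142, 0.0, 0.305]
wrist_force: [-0.3, 0.1, -1.2]
gripper_width: 0.308
gripper_force: 19.9
time: 8.4
tool_pos: [0.6038, 0.3071, 0.0347]
eef_rot: [3.142, 0.0, 0.305]
wrist_force: [-0.3, 0.2, -0.9]
gripper_width: 0.305
gripper_force: 19.9
```

```bash
python3 -m jog '{"commands":[[-1,0,0,1,0,0,0],[-1,0,0,0,0,0,0],[-1,0,0,0,0,0,0]]}' | grep -E "pos|wrist"
python3 -m jog '{"commands":[[-1,0,0,0.5,0,0,0],[-1,0,0,0,0,0,0],[-1,0,0,0,0,0,0]]}'| grep -E "pos|wrist"
python3 -m jog '{"commands":[[-1,0,0,0.5,0,0,0],[-1,0,0,0,0,0,0],[-1,0,0,0,0,0,0]]}'| grep -E "pos|wrist"
```

```text
tool_pos: [0.604, 0.3071, 0.0339]
wrist_force: [0.4, -0.9, 2.7]
tool_pos: [0.6042, 0.3072, 0.0339]
wrist_force: [-0.7, -0.8, 5.1]
tool_pos: [0.6043, 0.3072, 0.0338]
wrist_force: [-0.9, 0.1, 7.8]
```

Seated on the floor at TCP z = 0.034. Releasing and rising.

```bash
python3 -m jog '{"commands":[[-1,0,0,-0.8,0,0,0],[0.3,0,0,0,0,0,0],[0.3,0,0,0,0,0,0],[0.3,0,0,0,0,0,0],[0.3,0,0,0,0,0,0],[0.3,0,0,0,0,0,0]]}'
python3 -m jog '{"commands":[[0.3,0,0,-15,0,0,0],[0.3,0,0,-30,0,0,0],[0.3,0,0,-35,0,0,0],[0.3,0,0,-35,0,0,0],[0.3,0,0,0,0,0,0],[0.3,0,0,0,0,0,0]]}'
python3 -c "
from h import *
goto(.4366,-.0995,.15,-0.03)"
```

```text
time: 9.9
tool_pos: [0.6038, 0.3071, 0.0334]
eef_rot: [-3.142, 0.0, 0.305]
wrist_force: [-0.4, -0.2, 0.4]
gripper_width: 0.649
gripper_force: 0.0
time: 10.5
tool_pos: [0.604, 0.3072, 0.1499]
eef_rot: [-3.142, -0.002, 0.305]
wrist_force: [-0.6, -1.2, -0.4]
gripper_width: 0.651
gripper_force: 0.0
rz 19.2  tx -155.1 ty 411.6 tz -0.1 | now [0.604  0.3072 0.1499] yaw 0.305 grip 0.651 t 10.5
```

```bash
python3 -m jog '{"commands":[[0.3,0,0,0,0,0,6.4],[0.3,0,0,0,0,0,6.4],[0.3,0,0,0,0,0,6.4],[0.3,-7,18,0,0,0,0],[0.3,-10.3,27.3,0,0,0,0],[0.3,-10.3,27.3,0,0,0,0],[0.3,-10.3,27.3,0,0,0,0],[0.3,-10.3,27.3,0,0,0,0]]}' >/dev/null
python3 -m jog '{"commands":[[0.3,-10.3,27.3,0,0,0,0],[0.3,-10.3,27.3,0,0,0,0],[0.3,-10.3,27.3,0,0,0,0],[0.3,-10.3,27.3,0,0,0,0],[0.3,-10.3,27.3,0,0,0,0],[0.3,-10.3,27.3,0,0,0,0],[0.3,-10.3,27.3,0,0,0,0],[0.3,-10.3,27.3,0,0,0,0]]}'>/dev/null
python3 -m jog '{"commands":[[0.3,-10.3,27.3,0,0,0,0],[0.3,-10.3,27.3,0,0,0,0],[0.3,-4,11,0,0,0,0],[0.3,0,0,0,0,0,0],[0.3,0,0,0,0,0,0]]}'
python3 -c "
from h import *
goto(.4366,-.0995,.021,-0.03)
t=capture('top')[150:310,90:290];s=capture('scene')[140:340,200:450];u=capture('scene')[120:240,400:550]
cv2.imwrite('pics/h3.png',np.hstack([cv2.resize(t,(300,240)),cv2.resize(u,(250,240)),cv2.resize(s,(250,240))]))"
```

```text
time: 12.6
tool_pos: [0.4363, -0.0985, 0.1483]
eef_rot: [-3.141, 0.001, -0.03]
wrist_force: [0.0, -0.3, 0.3]
gripper_width: 0.653
gripper_force: 0.0
rz -0.0  tx 0.3 ty 1.0 tz 127.3 | now [ 0.4363 -0.0985  0.1483] yaw -0.030 grip 0.653 t 12.6
```

View pics/h3.png

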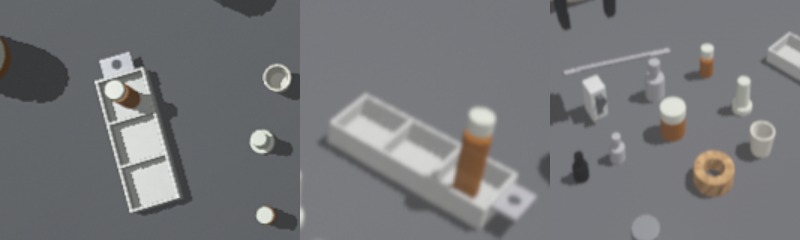

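The vial stands upright in the tab compartment. Now the clamp.

```bash
python3 -m jog '{"commands":[[0.3,0.3,1,25,0,0,0],[0.3,0,0,25,0,0,0],[0.3,0,0,25,0,0,0],[0.3,0,0,25,0,0,0],[0.3,0,0,15,0,0,0],[0.3,0,0,10.5,0,0,0],[0.3,0,0,0,0,0,0],[0.3,0,0,0,0,0,0]]}'
python3 -m jog '{"commands":[[-1,0,0,0,0,0,0],[-1,0,0,0,0,0,0],[-1,0,0,0,0,0,0],[-1,0,0,0,0,0,0],[-1,0,0,0,0,0,0],[-1,0,0,0,0,0,0],[-1,0,0,0,0,0,0],[-1,0,0,0,0,0,0]]}' 30
python3 -m jog '{"commands":[[-1,0,0,-10,0,0,0],[-1,0,0,-25,0,0,0],[-1,0,0,-35,0,0,0],[-1,0,0,-35,0,0,0],[-1,0,0,-20,0,0,0],[-1,0,0,0,0,0,0],[-1,0,0,0,0,0,0]]}'
python3 -c "
from h import *
goto(.5441,.289,.147,0.305)"
```

```text
time: 13.55
tool_pos: [0.4369, -0.1001, 0.0235]
eef_rot: [3.141, -0.001, -0.03]
wrist_force: [0.2, 0.3, 0.1]
gripper_width: 0.646
gripper_force: 0.0
time: 14.35
tool_pos: [0.4366, -0.1003, 0.0233]
eef_rot: [3.141, -0.0, -0.03]
wrist_force: [-1.7, -0.0, 6.2]
gripper_width: 0.319
gripper_force: 28.8
time: 15.05
tool_pos: [0.4361, -0.1, 0.1474]
eef_rot: [-3.141, 0.001, -0.03]
wrist_force: [-0.5, 0.2, -1.4]
gripper_width: 0.324
gripper_force: 28.8
rz -19.2  tx 219.8 ty -338.6 tz 0.4 | now [ 0.4361 -0.1     0.1474] yaw -0.030 grip 0.324 t 15.1
```

```bash
python3 -m jog '{"commands":[[-1,0,0,0,0,0,-6.4],[-1,0,0,0,0,0,-6.4],[-1,0,0,0,0,0,-6.4],[-1,10,-15,0,0,0,0],[-1,14,-21.5,0,0,0,0],[-1,14,-21.5,0,0,0,0],[-1,14,-21.5,0,0,0,0],[-1,14,-21.5,0,0,0,0]]}' >/dev/null
python3 -m jog '{"commands":[[-1,14,-21.5,0,0,0,0],[-1,14,-21.5,0,0,0,0],[-1,14,-21.5,0,0,0,0],[-1,14,-21.5,0,0,0,0],[-1,14,-21.5,0,0,0,0],[-1,14,-21.5,0,0,0,0],[-1,14,-21.5,0,0,0,0],[-1,14,-21.5,0,0,0,0]]}'>/dev/null
python3 -m jog '{"commands":[[-1,14,-21.5,0,0,0,0],[-1,14,-21.5,0,0,0,0],[-1,10,-15,0,0,0,0],[-1,4,-7,0,0,0,0],[-1,0,0,0,0,0,0],[-1,0,0,0,0,0,0]]}'
python3 -c "
from h import *
goto(.5441,.289,.030,0.305)"
```

```text
time: 17.25
tool_pos: [0.5446, 0.2875, 0.1472]
eef_rot: [3.141, 0.002, 0.304]
wrist_force: [-0.1, -0.4, -1.3]
gripper_width: 0.323
gripper_force: 28.8
rz -0.0  tx -0.0 ty -1.6 tz 117.2 | now [0.5446 0.2875 0.1472] yaw 0.304 grip 0.323 t 17.2
```

```bash
python3 -m jog '{"commands":[[-1,0,-1.6,25,0,0,0],[-1,0,0,30,0,0,0],[-1,0,0,25,0,0,0],[-1,0,0,20,0,0,0],[-1,0,0,10,0,0,0],[-1,0,0,4,0,0,0],[-1,0,0,0,0,0,0],[-1,0,0,0,0,0,0]]}' | grep -E "pos|wrist"
python3 -m jog '{"commands":[[-1,0,0,1,0,0,0],[-1,0,0,1,0,0,0],[-1,0,0,1,0,0,0],[-1,0,0,0,0,0,0],[-1,0,0,0,0,0,0]]}'| grep -E "pos|wrist"
python3 -m jog '{"commands":[[-1,0,0,0.8,0,0,0],[-1,0,0,0,0,0,0],[-1,0,0,0,0,0,0]]}'| grep -E "pos|wrist"
python3 -m jog '{"commands":[[-1,0,0,0.7,0,0,0],[-1,0,0,0,0,0,0],[-1,0,0,0,0,0,0]]}'| grep -E "pos|wrist"
```

```text
tool_pos: [0.545, 0.2898, 0.0351]
wrist_force: [0.6, -0.3, -1.1]
tool_pos: [0.5445, 0.2898, 0.031]
wrist_force: [0.3, -0.3, -1.9]
tool_pos: [0.5445, 0.2898, 0.0302]
wrist_force: [0.4, 0.2, -1.3]
tool_pos: [0.5444, 0.2898, 0.0295]
wrist_force: [-0.8, 0.4, -1.2]
```

```bash
python3 -m jog '{"commands":[[-1,0,0,0.7,0,0,0],[-1,0,0,0,0,0,0],[-1,0,0,0,0,0,0]]}'| grep -E "pos|wrist"
python3 -m jog '{"commands":[[-1,0,0,0.5,0,0,0],[-1,0,0,0,0,0,0],[-1,0,0,0,0,0,0]]}'| grep -E "pos|wrist"
python3 -m jog '{"commands":[[-1,0,0,0.5,0,0,0],[-1,0,0,0,0,0,0],[-1,0,0,0,0,0,0]]}'| grep -E "pos|wrist"
```

```text
tool_pos: [0.5445, 0.2898, 0.0288]
wrist_force: [0.1, 0.1, -2.2]
tool_pos: [0.5445, 0.2898, 0.0284]
wrist_force: [-0.2, 0.2, -0.9]
tool_pos: [0.5446, 0.2898, 0.0283]
wrist_force: [-2.0, -1.1, 5.4]
```

```bash
python3 -m jog '{"commands":[[-1,0,0,-0.5,0,0,0],[0.3,0,0,0,0,0,0],[0.3,0,0,0,0,0,0],[0.3,0,0,0,0,0,0],[0.3,0,0,0,0,0,0],[0.3,0,0,0,0,0,0]]}'
python3 -m jog '{"commands":[[0.3,0,0,-15,0,0,0],[0.3,0,0,-25,0,0,0],[0.3,0,0,-30,0,0,0],[0.3,0,0,-30,0,0,0],[0.3,0,0,-15,0,0,0],[0.3,0,0,0,0,0,0],[0.3,0,0,0,0,0,0]]}'
python3 -c "
from h import *
goto(.545,.1205,.143,0.15)"
```

```text
time: 20.65
tool_pos: [0.5445, 0.2898, 0.0283]
eef_rot: [3.142, 0.0, 0.305]
wrist_force: [-0.1, -0.6, 0.6]
gripper_width: 0.65
gripper_force: 0.0
time: 21.35
tool_pos: [0.5443, 0.2897, 0.1433]
eef_rot: [-3.142, 0.0, 0.305]
wrist_force: [0.8, -0.2, -0.6]
gripper_width: 0.647
gripper_force: 0.0
rz 8.9  tx -24.6 ty 167.4 tz 0.3 | now [0.5443 0.2897 0.1433] yaw 0.305 grip 0.647 t 21.4
```

```bash
python3 -m jog '{"commands":[[0.3,-4,12,0,0,0,0],[0.3,-7.5,25,0,0,0,0],[0.3,-8,26,0,0,0,0],[0.3,-8,26,0,0,0,0],[0.3,-8,26,0,0,0,0],[0.3,-8,26,0,0,0,0],[0.3,-6.5,20.6,0,0,0,0],[0.3,0,0,0,0,0,0]]}'>/dev/null
python3 -m jog '{"commands":[[0.3,0,0,0,0,0,0],[0.3,0,0,0,0,0,0]]}'
python3 -c "
from h import *
goto(.545,.1205,.0225,0.305)
T=capture('top');S=capture('scene');t=T[150:310,90:290];s=S[140:280,330:505];u=S[120:240,400:550]
cv2.imwrite('pics/h4.png',np.hstack([cv2.resize(t,(300,240)),cv2.resize(u,(250,240)),cv2.resize(s,(250,240))]))"
```

```text
time: 22.35
tool_pos: [0.545, 0.1212, 0.143]
eef_rot: [-3.141, 0.001, 0.305]
wrist_force: [-0.2, -0.0, -0.8]
gripper_width: 0.651
gripper_force: 0.0
rz 0.0  tx -0.2 ty 0.6 tz 120.5 | now [0.545  0.1212 0.143 ] yaw 0.305 grip 0.651 t 22.4
```

View pics/h4.png

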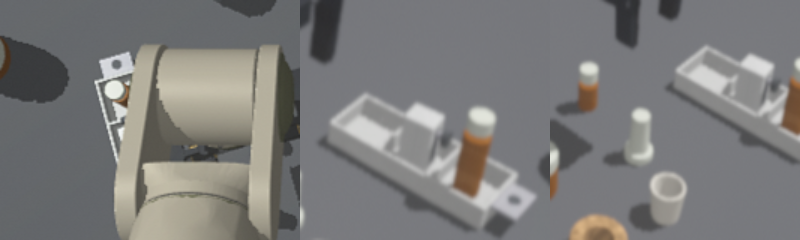

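Clamp stands in the middle compartment (scene crop (420,140)). Next the stopper.

```bash
python3 -m jog '{"commands":[[0.3,0,0.5,25,0,0,0],[0.3,0,0,25,0,0,0],[0.3,0,0,25,0,0,0],[0.3,0,0,25,0,0,0],[0.3,0,0,12,0,0,0],[0.3,0,0,8.5,0,0,0],[0.3,0,0,0,0,0,0],[0.3,0,0,0,0,0,0]]}'
python3 -m jog '{"commands":[[-1,0,0,0,0,0,0],[-1,0,0,0,0,0,0],[-1,0,0,0,0,0,0],[-1,0,0,0,0,0,0],[-1,0,0,0,0,0,0],[-1,0,0,0,0,0,0],[-1,0,0,0,0,0,0],[-1,0,0,0,0,0,0]]}' 25
python3 -m jog '{"commands":[[-1,0,0,-5,0,0,0],[-1,0,0,-20,0,0,0],[-1,0,0,-30,0,0,0],[-1,0,0,-35,0,0,0],[-1,0,0,-30,0,0,0],[-1,0,0,0,0,0,0],[-1,0,0,0,0,0,0]]}'
python3 -c "
from h import *
goto(.4849,.2703,.141,0.305)"
```

```text
time: 23.25
tool_pos: [0.5459, 0.1203, 0.0237]
eef_rot: [3.141, -0.001, 0.305]
wrist_force: [-0.0, 0.1, 0.0]
gripper_width: 0.648
gripper_force: 0.0
time: 24.05
tool_pos: [0.5455, 0.1201, 0.0229]
eef_rot: [3.142, -0.0, 0.305]
wrist_force: [-0.9, -0.5, 2.9]
gripper_width: 0.24
gripper_force: 25.0
time: 24.75
tool_pos: [0.5453, 0.1202, 0.1428]
eef_rot: [3.142, -0.0, 0.305]
wrist_force: [-0.8, 0.4, -1.3]
gripper_width: 0.243
gripper_force: 25.0
rz -0.0  tx -12.5 ty -161.3 tz 1.8 | now [0.5453 0.1202 0.1428] yaw 0.305 grip 0.243 t 24.8
```

```bash
python3 -m jog '{"commands":[[-1,-1,-12,0,0,0,0],[-1,-2,-25,0,0,0,0],[-1,-2,-27,0,0,0,0],[-1,-2,-27,0,0,0,0],[-1,-2,-27,0,0,0,0],[-1,-2,-25,0,0,0,0],[-1,-1.5,-18.3,0,0,0,0],[-1,0,0,0,0,0,0]]}'>/dev/null
python3 -m jog '{"commands":[[-1,0,0,0,0,0,0],[-1,0,0,20,0,0,0],[-1,0,0,30,0,0,0],[-1,0,0,25,0,0,0],[-1,0,0,20,0,0,0],[-1,0,0,10,0,0,0],[-1,0,0,4,0,0,0],[-1,0,0,0,0,0,0]]}' | grep -E "pos|wrist"
python3 -m jog '{"commands":[[-1,0,0,1,0,0,0],[-1,0,0,1,0,0,0],[-1,0,0,0.5,0,0,0],[-1,0,0,0,0,0,0],[-1,0,0,0,0,0,0]]}'| grep -E "pos|wrist"
```

```text
tool_pos: [0.4853, 0.27, 0.0339]
wrist_force: [0.3, -0.8, 0.1]
tool_pos: [0.4851, 0.2703, 0.0315]
wrist_force: [0.6, -0.1, -0.4]
```

```bash
python3 -m jog '{"commands":[[-1,0,0,1,0,0,0],[-1,0,0,1,0,0,0],[-1,0,0,0.5,0,0,0],[-1,0,0,0,0,0,0],[-1,0,0,0,0,0,0]]}'| grep -E "pos|wrist"
python3 -m jog '{"commands":[[-1,0,0,0.6,0,0,0],[-1,0,0,0,0,0,0],[-1,0,0,0,0,0,0]]}'| grep -E "pos|wrist"
python3 -m jog '{"commands":[[-1,0,0,0.6,0,0,0],[-1,0,0,0,0,0,0],[-1,0,0,0,0,0,0]]}'| grep -E "pos|wrist"
```

```text
tool_pos: [0.4851, 0.2702, 0.0288]
wrist_force: [0.1, -0.0, -0.2]
tool_pos: [0.4851, 0.2702, 0.0282]
wrist_force: [-0.4, -0.2, -0.5]
tool_pos: [0.4852, 0.2703, 0.0279]
wrist_force: [-0.2, -0.6, 4.7]
```

```bash
python3 -m jog '{"commands":[[-1,0,0,-0.4,0,0,0],[0.4,0,0,0,0,0,0],[0.4,0,0,0,0,0,0],[0.4,0,0,0,0,0,0],[0.4,0,0,0,0,0,0],[0.4,0,0,0,0,0,0]]}'
python3 -m jog '{"commands":[[0.4,0,0,-15,0,0,0],[0.4,0,0,-25,0,0,0],[0.4,0,0,-30,0,0,0],[0.4,0,0,-30,0,0,0],[0.4,0,0,-15,0,0,0],[0.4,0,0,0,0,0,0],[0.4,0,0,0,0,0,0]]}'|grep pos
python3 -c "
from h import *
goto(.5369,-.0047,.142,0.05)"
```

```text
time: 28.55
tool_pos: [0.4851, 0.2702, 0.028]
eef_rot: [-3.142, -0.0, 0.305]
wrist_force: [-0.4, 0.4, 0.5]
gripper_width: 0.673
gripper_force: 0.0
tool_pos: [0.4848, 0.2702, 0.1423]
rz 14.6  tx 38.3 ty 277.1 tz 0.3 | now [0.4848 0.2702 0.1423] yaw 0.305 grip 0.697 t 29.2
```

```bash
python3 -m jog '{"commands":[[0.5,0,0,0,0,0,7.3],[0.5,0,0,0,0,0,7.3],[0.5,2,15,0,0,0,0],[0.5,3.5,25,0,0,0,0],[0.5,4,28,0,0,0,0],[0.5,4,28,0,0,0,0],[0.5,4,28,0,0,0,0],[0.5,4,28,0,0,0,0]]}'>/dev/null
python3 -m jog '{"commands":[[0.5,4,28,0,0,0,0],[0.5,4,28,0,0,0,0],[0.5,4,28,0,0,0,0],[0.5,3.5,25,0,0,0,0],[0.5,2,16,0,0,0,0],[0.5,0,0,0,0,0,0],[0.5,0,0,0,0,0,0]]}'|grep pos
python3 -c "
from h import *
goto(.5369,-.0047,.0225,0.05)
T=capture('top');S=capture('scene');t=T[150:310,90:290];s=S[160:300,240:415];u=S[120:240,400:550]
cv2.imwrite('pics/h5.png',np.hstack([cv2.resize(t,(300,240)),cv2.resize(u,(250,240)),cv2.resize(s,(250,240))]))"
```

```text
tool_pos: [0.5375, -0.0042, 0.1426]
rz 0.0  tx -0.6 ty 0.5 tz 120.1 | now [ 0.5375 -0.0042  0.1426] yaw 0.051 grip 0.751 t 30.8
```

View pics/h5.png

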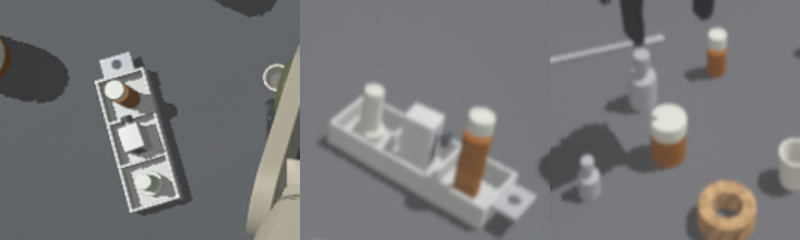

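All three stand right: top crop shows the vial (120,93), clamp (132,138) and stopper (150,182). Now the jar.

```bash
python3 -m jog '{"commands":[[0.5,-0.6,0.5,25,0,0,0],[0.5,0,0,25,0,0,0],[0.5,0,0,25,0,0,0],[0.5,0,0,25,0,0,0],[0.5,0,0,12,0,0,0],[0.5,0,0,8.5,0,0,0],[0.5,0,0,0,0,0,0],[0.5,0,0,0,0,0,0]]}'|grep -E "pos|wrist"
python3 -m jog '{"commands":[[-1,0,0,0,0,0,0],[-1,0,0,0,0,0,0],[-1,0,0,0,0,0,0],[-1,0,0,0,0,0,0],[-1,0,0,0,0,0,0],[-1,0,0,0,0,0,0],[-1,0,0,0,0,0,0],[-1,0,0,0,0,0,0]]}' 25
python3 -m jog '{"commands":[[-1,0,0,-5,0,0,0],[-1,0,0,-20,0,0,0],[-1,0,0,-30,0,0,0],[-1,0,0,-35,0,0,0],[-1,0,0,-30,0,0,0],[-1,0,0,0,0,0,0],[-1,0,0,0,0,0,0]]}'
python3 -c "
from h import *
goto(.5492,-.2922,.142,0.055)"
```

```text
tool_pos: [0.5378, -0.0049, 0.0233]
wrist_force: [1.0, 1.0, 0.4]
time: 32.45
tool_pos: [0.5376, -0.0051, 0.0229]
eef_rot: [3.141, -0.001, 0.05]
wrist_force: [-0.9, -0.6, 6.1]
gripper_width: 0.454
gripper_force: 25.0
time: 33.15
tool_pos: [0.5371, -0.0048, 0.1423]
eef_rot: [-3.141, 0.0, 0.05]
wrist_force: [0.6, -0.3, -1.1]
gripper_width: 0.455
gripper_force: 25.0
rz -0.3  tx -3.7 ty 287.6 tz 0.3 | now [ 0.5371 -0.0048  0.1423] yaw 0.050 grip 0.455 t 33.1
```

```bash
python3 -m jog '{"commands":[[-1,0,12,0,0,0,-0.3],[-1,-0.3,25,0,0,0,0],[-1,-0.4,28,0,0,0,0],[-1,-0.4,28,0,0,0,0],[-1,-0.4,28,0,0,0,0],[-1,-0.4,28,0,0,0,0],[-1,-0.4,28,0,0,0,0],[-1,-0.4,28,0,0,0,0]]}'>/dev/null
python3 -m jog '{"commands":[[-1,-0.4,28,0,0,0,0],[-1,-0.4,28,0,0,0,0],[-1,-0.2,17,0,0,0,0],[-1,0,9.6,0,0,0,0],[-1,0,0,0,0,0,0],[-1,0,0,0,0,0,0]]}'|grep pos
python3 -c "
from h import *
goto(.5492,-.2922,.034,0.055)
S=capture('scene')[200:380,60:300];T=capture('top')[180:330,380:580]
cv2.imwrite('pics/h6.png',np.hstack([cv2.resize(T,(400,300)),cv2.resize(S,(400,300))]))"
```

```text
tool_pos: [0.5494, -0.2915, 0.1422]
rz 0.0  tx -0.2 ty 0.7 tz 108.2 | now [ 0.5494 -0.2915  0.1422] yaw 0.056 grip 0.454 t 34.5
```

View pics/h6.png

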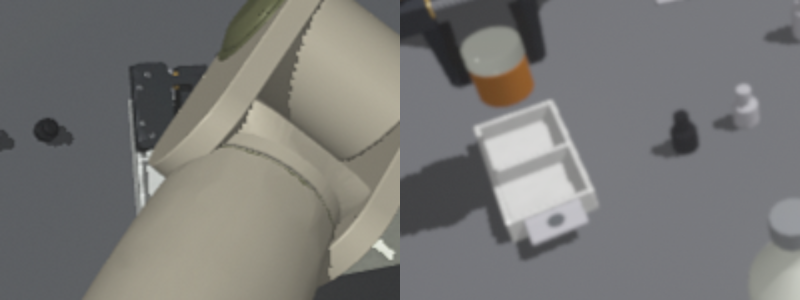

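```bash
python3 -m jog '{"commands":[[-1,-0.2,0.7,20,0,0,0],[-1,0,0,30,0,0,0],[-1,0,0,28,0,0,0],[-1,0,0,18,0,0,0],[-1,0,0,10,0,0,0],[-1,0,0,4,0,0,0],[-1,0,0,0,0,0,0],[-1,0,0,0,0,0,0]]}' | grep -E "pos|wrist"
python3 -m jog '{"commands":[[-1,0,0,1,0,0,0],[-1,0,0,1,0,0,0],[-1,0,0,0.5,0,0,0],[-1,0,0,0,0,0,0],[-1,0,0,0,0,0,0]]}'| grep -E "pos|wrist"
python3 -m jog '{"commands":[[-1,0,0,0.5,0,0,0],[-1,0,0,0.5,0,0,0],[-1,0,0,0,0,0,0],[-1,0,0,0,0,0,0]]}'| grep -E "pos|wrist"
```

```text
tool_pos: [0.5497, -0.2933, 0.0336]
wrist_force: [0.1, -0.5, 0.0]
tool_pos: [0.5492, -0.2931, 0.0301]
wrist_force: [0.3, 0.6, -1.0]
tool_pos: [0.5492, -0.2931, 0.029]
wrist_force: [0.1, 0.0, -1.0]
```

```bash
python3 -m jog '{"commands":[[-1,0,0,0.7,0,0,0],[-1,0,0,0,0,0,0],[-1,0,0,0,0,0,0]]}'| grep -E "pos|wrist"
python3 -m jog '{"commands":[[-1,0,0,0.6,0,0,0],[-1,0,0,0,0,0,0],[-1,0,0,0,0,0,0]]}'| grep -E "pos|wrist"
python3 -m jog '{"commands":[[-1,0,0,0.3,0,0,0],[-1,0,0,0,0,0,0],[-1,0,0,0,0,0,0]]}'| grep -E "pos|wrist"
```

```text
tool_pos: [0.5492, -0.2931, 0.0283]
wrist_force: [0.5, 0.6, -0.5]
tool_pos: [0.5493, -0.2931, 0.028]
wrist_force: [-0.4, 1.1, 1.4]
tool_pos: [0.5493, -0.2931, 0.0279]
wrist_force: [-1.0, 0.8, 5.0]
```

```bash
python3 -m jog '{"commands":[[-1,0,0,-0.4,0,0,0],[0.5,0,0,0,0,0,0],[0.5,0,0,0,0,0,0],[0.5,0,0,0,0,0,0],[0.5,0,0,0,0,0,0],[0.5,0,0,0,0,0,0]]}'
python3 -m jog '{"commands":[[0.5,0,0,-15,0,0,0],[0.5,0,0,-25,0,0,0],[0.5,0,0,-30,0,0,0],[0.5,0,0,-30,0,0,0],[0.5,0,0,-15,0,0,0],[0.5,0,0,0,0,0,0],[0.5,0,0,0,0,0,0]]}'|grep pos
python3 -c "
from h import *
goto(.4485,.008,.142,0.055)"
```

```text
time: 37.85
tool_pos: [0.5492, -0.2931, 0.0278]
eef_rot: [-3.142, 0.0, 0.055]
wrist_force: [0.1, 0.8, -0.2]
gripper_width: 0.744
gripper_force: 0.0
tool_pos: [0.5491, -0.2929, 0.1428]
rz 0.0  tx -83.9 ty -306.0 tz 0.8 | now [ 0.5491 -0.2929  0.1428] yaw 0.055 grip 0.749 t 38.5
```

```bash
python3 -m jog '{"commands":[[0.2,-4,-14,0,0,0,0],[0.2,-7,-25,0,0,0,0],[0.2,-7.5,-27,0,0,0,0],[0.2,-7.5,-27,0,0,0,0],[0.2,-7.5,-27,0,0,0,0],[0.2,-7.5,-27,0,0,0,0],[0.2,-7.5,-27,0,0,0,0],[0.2,-7.5,-27,0,0,0,0]]}'>/dev/null
python3 -m jog '{"commands":[[0.2,-7.5,-27,0,0,0,0],[0.2,-7.5,-27,0,0,0,0],[0.2,-7,-25,0,0,0,0],[0.2,-4.5,-16,0,0,0,0],[0.2,-2,-10,0,0,0,0],[0.2,0,0,0,0,0,0],[0.2,0,0,0,0,0,0]]}'|grep pos
python3 -c "
from h import *
goto(.4485,.008,.037,0.055)
S=capture('scene');a=S[200:380,60:300];b=S[100:250,220:420]
cv2.imwrite('pics/h7.png',np.hstack([cv2.resize(a,(400,300)),cv2.resize(b,(400,300))]))"
```

```text
tool_pos: [0.4481, 0.0074, 0.1425]
rz 0.0  tx 0.4 ty -0.6 tz 105.5 | now [0.4481 0.0074 0.1425] yaw 0.055 grip 0.599 t 40.0
```

View pics/h7.png

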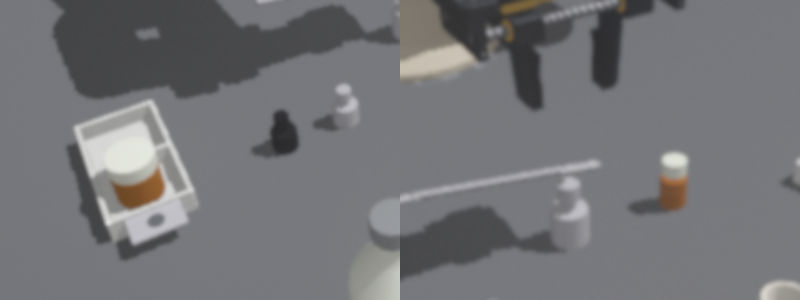

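Jar sits well in the tab compartment. The big steel weight is below the gripper at (568,215), and I'll grip it by the knob.

```bash
python3 -m jog '{"commands":[[0.2,0.4,-0.6,25,0,0,0],[0.2,0,0,25,0,0,0],[0.2,0,0,25,0,0,0],[0.2,0,0,15,0,0,0],[0.2,0,0,10,0,0,0],[0.2,0,0,5,0,0,0],[0.2,0,0,0,0,0,0],[0.2,0,0,0,0,0,0]]}'|grep -E "pos|wrist"
python3 -m jog '{"commands":[[-1,0,0,0,0,0,0],[-1,0,0,0,0,0,0],[-1,0,0,0,0,0,0],[-1,0,0,0,0,0,0],[-1,0,0,0,0,0,0],[-1,0,0,0,0,0,0],[-1,0,0,0,0,0,0],[-1,0,0,0,0,0,0]]}' 45
python3 -m jog '{"commands":[[-1,0,0,-5,0,0,0],[-1,0,0,-20,0,0,0],[-1,0,0,-30,0,0,0],[-1,0,0,-30,0,0,0],[-1,0,0,-20,0,0,0],[-1,0,0,0,0,0,0],[-1,0,0,0,0,0,0]]}'
python3 -c "
from h import *
goto(.4873,-.2956,.142,0.055)"
```

```text
tool_pos: [0.4488, 0.0082, 0.0384]
wrist_force: [0.0, -0.1, 0.0]
time: 41.7
tool_pos: [0.4484, 0.0084, 0.0379]
eef_rot: [3.141, -0.0, 0.055]
wrist_force: [0.8, -1.8, 1.4]
gripper_width: 0.213
gripper_force: 44.3
time: 42.4
tool_pos: [0.4479, 0.0086, 0.1422]
eef_rot: [-3.141, 0.001, 0.055]
wrist_force: [-0.1, 0.2, -2.7]
gripper_width: 0.215
gripper_force: 44.3
rz 0.0  tx 22.6 ty 305.9 tz 0.2 | now [0.4479 0.0086 0.1422] yaw 0.055 grip 0.215 t 42.4
```

```bash
python3 -m jog '{"commands":[[-1,1,12,0,0,0,0],[-1,1.8,24,0,0,0,0],[-1,2,27,0,0,0,0],[-1,2,27,0,0,0,0],[-1,2,27,0,0,0,0],[-1,2,27,0,0,0,0],[-1,2,27,0,0,0,0],[-1,2,27,0,0,0,0]]}'>/dev/null
python3 -m jog '{"commands":[[-1,2,27,0,0,0,0],[-1,2,27,0,0,0,0],[-1,2,27,0,0,0,0],[-1,1.8,17,0,0,0,0],[-1,1,10,0,0,0,0],[-1,0,0,0,0,0,0],[-1,0,0,0,0,0,0]]}'|grep pos
python3 -c "
from h import *
goto(.4873,-.2956,.049,0.055)"
```

```text
tool_pos: [0.4885, -0.2953, 0.1422]
rz 0.0  tx -1.2 ty 0.2 tz 93.2 | now [ 0.4885 -0.2953  0.1422] yaw 0.055 grip 0.211 t 43.9
```

Contact is expected near TCP z = 0.043.

```bash
python3 -m jog '{"commands":[[-1,-1.2,0.2,20,0,0,0],[-1,0,0,30,0,0,0],[-1,0,0,22,0,0,0],[-1,0,0,12,0,0,0],[-1,0,0,7,0,0,0],[-1,0,0,3,0,0,0],[-1,0,0,0,0,0,0],[-1,0,0,0,0,0,0]]}' | grep -E "pos|wrist"
python3 -m jog '{"commands":[[-1,0,0,1,0,0,0],[-1,0,0,1,0,0,0],[-1,0,0,0.5,0,0,0],[-1,0,0,0,0,0,0],[-1,0,0,0,0,0,0]]}'| grep -E "pos|wrist"
python3 -m jog '{"commands":[[-1,0,0,0.7,0,0,0],[-1,0,0,0.5,0,0,0],[-1,0,0,0,0,0,0],[-1,0,0,0,0,0,0]]}'| grep -E "pos|wrist"
```

```text
tool_pos: [0.4879, -0.2963, 0.0496]
wrist_force: [-0.4, -0.0, -2.4]
tool_pos: [0.4876, -0.2961, 0.0463]
wrist_force: [0.2, 0.3, -2.4]
tool_pos: [0.4876, -0.2961, 0.0451]
wrist_force: [-0.1, -0.3, -3.0]
```

```bash
python3 -m jog '{"commands":[[-1,0,0,0.6,0,0,0],[-1,0,0,0.6,0,0,0],[-1,0,0,0,0,0,0],[-1,0,0,0,0,0,0]]}'| grep -E "pos|wrist"
python3 -m jog '{"commands":[[-1,0,0,0.5,0,0,0],[-1,0,0,0,0,0,0],[-1,0,0,0,0,0,0]]}'| grep -E "pos|wrist"
python3 -m jog '{"commands":[[-1,0,0,0.4,0,0,0],[-1,0,0,0,0,0,0],[-1,0,0,0,0,0,0]]}'| grep -E "pos|wrist"
```

```text
tool_pos: [0.4876, -0.2961, 0.0439]
wrist_force: [-0.4, -0.6, -2.4]
tool_pos: [0.4876, -0.2961, 0.0434]
wrist_force: [0.3, 0.2, -1.6]
tool_pos: [0.4876, -0.2961, 0.043]
wrist_force: [0.3, -0.5, -2.5]
```

```bash
python3 -m jog '{"commands":[[-1,0,0,0.5,0,0,0],[-1,0,0,0,0,0,0],[-1,0,0,0,0,0,0]]}'| grep -E "pos|wrist"
python3 -m jog '{"commands":[[-1,0,0,0.4,0,0,0],[-1,0,0,0,0,0,0],[-1,0,0,0,0,0,0]]}'| grep -E "pos|wrist"
```

```text
tool_pos: [0.4878, -0.2962, 0.0428]
wrist_force: [0.1, 0.3, 2.0]
tool_pos: [0.4879, -0.2963, 0.0427]
wrist_force: [-0.3, 0.4, 5.1]
```

Seated. Release, rise and move clear.

```bash
python3 -m jog '{"commands":[[-1,0,0,-0.4,0,0,0],[0.3,0,0,0,0,0,0],[0.3,0,0,0,0,0,0],[0.3,0,0,0,0,0,0],[0.3,0,0,0,0,0,0],[0.3,0,0,0,0,0,0]]}'
python3 -m jog '{"commands":[[0.3,0,0,-15,0,0,0],[0.3,0,0,-25,0,0,0],[0.3,0,0,-30,0,0,0],[0.3,0,0,-30,0,0,0],[0.3,-25,0,-10,0,0,0],[0.3,-30,25,0,0,0,0],[0.3,-30,25,0,0,0,0],[0.3,-30,25,0,0,0,0]]}'>/dev/null
python3 -m jog '{"commands":[[0.3,-30,25,0,0,0,0],[0.3,-30,20,0,0,0,0],[0.3,-20,15,0,0,0,0],[0.3,0,0,0,0,0,0],[0.3,0,0,0,0,0,0]]}'
python3 -c "
from h import *
S=capture('scene')[140:365,90:545];T=capture('top')[180:320,140:500]
cv2.imwrite('pics/end.png',np.vstack([cv2.resize(T,(600,233)),cv2.resize(S,(740,366))[:,:600]]))"
```

```text
time: 47.8
tool_pos: [0.4876, -0.296, 0.0424]
eef_rot: [-3.141, 0.0, 0.055]
wrist_force: [-0.6, -0.3, 0.6]
gripper_width: 0.639
gripper_force: 0.0
time: 49.1
tool_pos: [0.3004, -0.4414, 0.1525]
eef_rot: [-3.141, -0.0, 0.054]
wrist_force: [-0.5, 0.5, 0.2]
gripper_width: 0.654
gripper_force: 0.0
```

View pics/end.png

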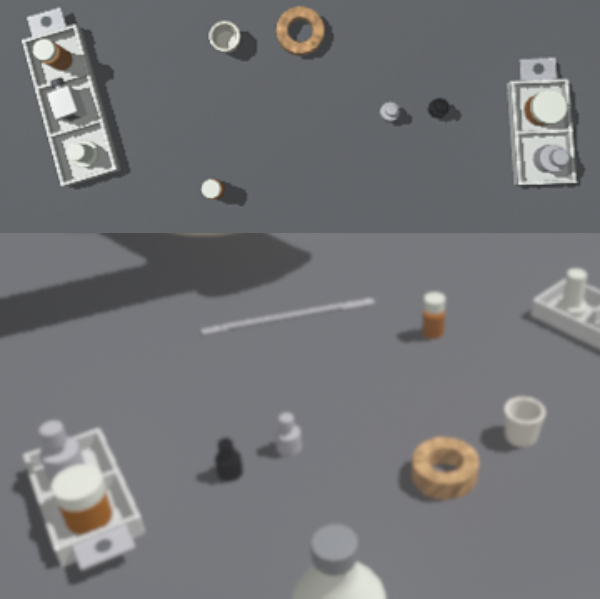

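All five items stand in their compartments: top view shows the vial (45,50), clamp (63,103), stopper (80,153), jar (548,107) and big weight (552,158). The short vial, small weight and black look-alike are untouched.

```bash
python3 -c "
from plant import sign_off
print(sign_off())"
```

```text
the job is handed in; nothing more can be done
None
```

Both kits are made up as asked and the job is handed in at about 49 s of the 133 s; the final pictures show all five items upright in their compartments, with the short vial and small weight still standing where they were.

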